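# Jack up the lacquer drying case

### The job

Close the lid of the plywood drying case so that its two halves meet edge to edge all round. Then set the lever jack upright on the bench with its round saddle centred under the case's lift lug (the steel lug with the cone on top), give the jack handle one full trial stroke down, let it come all the way back up so that the case settles on its stand, then press the handle fully down again and finish while still holding it down, so that the jack alone keeps the front of the case raised. Leave everything else on the bench where it is.

Things in the scene. Friction and masses are not known exactly. Their poses are not given: they have to be found in the camera images.
- case_stand: Dark wooden plinth fixed to the bench. Origin on the bench under the case's middle; -x = case front (robot side), y its width, z up. The plywood case on it is 150 (x) by 260 mm (y), 7 mm walls; lower half z 30-85 mm, pivoting at its rear lower edge (x +75, z 30); upper half (lid) z 85-130 when shut, hinged on the rear upper edge. About 2 kg.
- lid (a joint): Angle of the lid (upper half) to the lower half, rad: 0 = shut edge to edge, grows as its front edge swings up and back. A stiff hinge: stays where it is left; pushing with about 1 to 4 N near its front edge closes it. Starts 0.55 to 0.95.
- lid_hinge (a point): Middle of the lid's hinge line, which runs along case_stand's y: 75 mm behind the stand's origin, 85 mm above the bench (the point is fixed to the stand and does not lift with the case).
- lid_front (a point): Middle of the front edge of the lid's flat top face. When shut it is 150 mm in front of the hinge line and 45 mm above it; it turns with the lid. A 60 mm wide finger lip sticks 10 mm out of the lid's front wall near its lower rim.
- case_tilt (a joint): Angle of the lower half about its rear lower edge, rad: 0 = lying on the stand, grows as its front is lifted. A full stroke of the jack under the lug gives about 0.10.
- lift_point (a point): Centre of the lift lug's flat underside, 59 mm above the bench with the case down, 25 mm in front of the case's front face (100 mm from the stand's origin), up to 50 mm to either side. The steel lug is 40 (x) by 44 mm (y), 12 mm thick, with a 9 mm cone on top; clamped to the front rail, it does not slide. The two small plain keepers near the ends are no lift points.
- jack: Loose grey steel lever jack, 0.8 kg. Origin under the middle of its base plate (190 x 64 x 8 mm); +x to the saddle end, -x to the handle end, z up. To carry it, grip its two upright cheek plates across y: together 36 mm wide, 44 mm long, centred 10 mm in front (+x) of the origin, tops 72 mm high. The handle slopes up and back from between them.
- saddle_top (a point): Centre of the top of the jack's round steel saddle (36 mm across), 70 mm in front (+x) of the jack's origin; 51 mm above the base's underside with the handle up (so 8 mm lower than the lug), 26 mm higher with the handle fully down. The base plate reaches 25 mm beyond this point.
- handle (a joint): Angle of the jack handle, rad: 0 = up (rest), 0.45 = fully down on its stop. Spring and load bring it back up when let go; holding it fully down takes about 4 N unloaded, about 10 N under the case. The saddle rises 57.8 mm per rad.
- handle_pad (a point): Centre of the top of the rubber pad (42 x 30 x 10 mm) ending the handle, 105 mm along it from its pivot, 5 mm above its centre line; the pivot is 22 mm in front of the jack's origin, 50 mm up. At rest the handle slopes up 0.40 rad to the pad (pad top 73 mm behind the origin, 96 mm up); fully down it slopes 0.05 rad downwards (pad top 50 mm up). Press it from above.
- pot: Black lacquer pot, 90 mm across, 50 mm high; origin under its centre. Not to be disturbed.
- brush: Brush lying on the bench. Not to be disturbed.
- paddle: Flat round fan paddle, 96 mm across, 6 mm thick, with a stick handle. Not to be disturbed.
- tin: Tin can, 80 mm across, 90 mm high. Not to be disturbed.
- block: Cork sanding block, 100 x 60 x 35 mm. Not to be disturbed.
There are look-alikes about, which are no part of the job. What is shaped like the jack but blue is not meant.

How it is judged:
By the outcome, as a careful person would: the job done as asked, in the order asked, and still so for the second after the job is handed in, while the arm keeps its last pose, push and grip.
It also fails if it takes over 69 s, if anything falls off the work surface, if the arm or the gripper's body presses on something with over 40 N, if the wrist force passes 120 N, or if a joint passes its speed limit or range.

### The arm

A 7-joint arm with a two-finger parallel gripper is mounted at the origin on the work surface. World frame = base frame: x ahead of the robot, y to its left, z up, the work surface at z = 0. Lengths are in m, angles in rad, forces in N, time in s.
With the tool pointing down it reaches from about 0.4 to 0.85 m from the base axis. Payload 4.5 kg.
Tool frame: the origin (TCP) lies where the fingers leave the gripper's body, on its centre line; the fingertips stand 64 mm ahead of it and the grasp point (between the pads) lies 45 mm ahead of it; z points along the fingers, y is the line along which they close (so a half turn about z gives the same grasp; the last joint's range is limited). The gripper opens to 88 mm and grips with 3 to 60 N. Pads are 18 mm wide; open, the fingers measure 123 mm over their backs; the gripper's body (75 mm by 187 mm) begins 45 mm behind the grasp point.
Start: joints at [-1.174, 0.689, -0.195, 1.565, 0.157, 0.902, -0.215], TCP at [0.222, 0.584, 0.303] pointing down, gripper open.
Joint ranges: [-3.01, 3.01], [-0.46, 2.08], [-1.47, 1.51], [0.13, 2.56], [-1, 4.14], [0.04, 2.09], [-2.66, 2.66]. Speed limits (rad/s): [2.57, 2.57, 3.14, 3.14, 3.14, 3.14, 3.14].

### API

Orientations are given as a unit quaternion [x, y, z, w].
In Python, from plant import r gives the robot as it stands.
- The arm moves only by the tool play_rows, never from a script. Its arguments are lists of equal length, an entry for each row: "translation": the shift along the tool's x, y, z in m, a list of three; "delta_rot": the turn, a rotation vector about the tool's x, y, z in degrees, a list of three; "grip": the opening, from -1 (shut) to 1 (fully open). In form: {"translation": [[x, y, z], ...], "delta_rot": [[rx, ry, rz], ...], "grip": [grip, ...]}. A call has 1 to 20 rows; each row shifts and turns the commanded pose from where the row before left it, along the tool's axes as they then stand; what a row does not reach is not made up. A row lasts 1/8 s, in which the tool goes at most 62.5 mm and 10.7 degrees, less where a joint would pass 70% of its speed; a pose out of reach is approached as far as the arm can. A call with a gripper value outside its range is refused whole. The fingers move at their own pace and stop on an object; "squeeze" is the grip in N (left out, the last holds). Time passes only in rows, so rows that do not move let the fingers close. It gives the time, the measured TCP pose, the force, the opening and the grip force at its end, in the units of the state.
- r.get_state(): the state, without advancing time (a new reading comes with each control period).
- r.snapshot(name): name is "scene" or "side" or "wrist"; returns the picture (384x512x3 uint8, blue, green, red); there is no depth.
- r.get_calibration(name): a dict with "intrinsics" (3x3 intrinsics, pixels), "k1" (the pictures are not rectified: a ray, as slopes to the right and down, at radius r is drawn at 1 + k1 r^2 times it, then the intrinsics apply), "eye" and "rotation" of the camera in the world. Camera axes: x right, y up, looking along -z (the intrinsics and any distortion apply to the point x, -y, -z); pixel columns grow to the right and rows downward; lengths in m; the calibration is good to about 2 mm. A picture is of the moment at which its call begins: read the wrist's pose just before it. get_calibration takes no time and is no camera call; for the wrist camera it gives the pose at the moment of the call.
- r.finish_job(): hands the job in; it is judged then, once.
Trained networks look in the newest picture that a camera, given by its name, has taken for a name from the list of things; names that differ only in an ending like _2 or _b are one class to them, and where a whole thing is asked for, a point or a joint stands for the part that bears it (a point fixed in the world has none). Each returns a list of dicts, best first, with "confidence" (0 to 1); they miss things now and then, are a little off and sometimes report something else, mostly with a low value. They report only what shows in the picture. A call takes as long as a camera call. They do not tell look-alikes from the thing itself.
- r.look_for(camera, target): "point" ([x, y, z] in m, in world coordinates, good to about 4 mm: the middle of the surface that is visible of it).
- r.silhouettes(camera, target): "pixels" (384x512 bool, what is visible of it).
The state is a dict: "clock": time; "q": joint angles; "qd": joint speeds; "joint_torque": joint torques, N m; "tool_pos": TCP position; "eef_rot": TCP orientation; "contact_force": force on the tool from outside, world axes, zero at the start; "moment": the same for the moment, N m; "opening": opening from 0.0 (shut) to 1.0 (fully open); "finger_force": force on a finger pad.
Only numpy, scipy, OpenCV 4.12 (cv2) and the standard library are available. Lean on these libraries where they do the work, as an engineer would, in place of code of your own. Each camera call takes 0.05 s, during which the arm holds its last target. There are 200 camera calls.

## Working session

There is one attempt and no reset: what is moved stays moved. The work goes in short steps, Python scripts to look and compute and a tool call to move; the robot and the scene stay as the last step left them, time stands still between calls to the robot, and variables do not carry over. Pictures are saved under pics/ and viewed, at most 10 in all, crops included, and the job is handed in when it is done.

Besides the shell and the picture viewer there is one more tool, called after ">>>" as name(argument=value, ...), one argument or row to a line, values as JSON. play_rows: Moves the arm, as the interface text tells. Its arguments: {"type":"object","properties":{"translation":{"type":"array","items":{"type":"array","items":{"type":"number"}}},"delta_rot":{"type":"array","items":{"type":"array","items":{"type":"number"}}},"grip":{"type":"array","items":{"type":"number"}},"squeeze":{"type":"number"}},"required":["translation","delta_rot","grip"]}

```bash
ls; mkdir -p pics; python3 - <<'E'
from plant import r
import cv2,numpy as np
s=r.get_state();print(s)
a=r.snapshot("scene");b=r.snapshot("side")
cv2.imwrite("pics/a.png",a);cv2.imwrite("pics/b.png",b)
for c in("scene","side"):
  print(c,r.get_calibration(c))
  for t in("jack","case_stand","lid","lid_front","lift_point","saddle_top","handle_pad","pot","brush","paddle","tin","block"):
    print(t,[(np.round(d["point"],3).tolist(),round(d["confidence"],2)) for d in r.look_for(c,t)])
E
```

```text
pics
{'clock': 0.0, 'q': array([-1.17419666,  0.68997749, -0.19453439,  1.56631301,  0.15732545,
        0.90250429, -0.21510803]), 'qd': array([-0.00261577,  0.00159545, -0.00233353,  0.00036469,  0.00200414,
        0.00048746, -0.00095383]), 'joint_torque': array([ 1.28542357e-03, -5.27565801e+01, -1.26609385e+00, -1.53424805e+01,
       -5.24918328e-02,  6.54389980e-03,  1.54914937e-04]), 'tool_pos': array([0.22166321, 0.58383427, 0.30192277]), 'eef_rot': array([ 1.80355346e-01,  9.83601105e-01, -8.98256729e-04, -9.44517335e-05]), 'contact_force': array([ 0.80549078, -0.67894038, -0.06249805]), 'moment': array([-0.00691189,  0.00489403,  0.0033279 ]), 'finger_force': 0.0, 'opening': 0.9981041705304994}
scene {'intrinsics': array([[405.45956654,   0.        , 253.94864457],
       [  0.        , 405.45956654, 193.33432759],
       [  0.        ,   0.        ,   1.        ]]), 'k1': -0.023142146001638057, 'eye': array([ 1.52285862, -0.63359194,  1.03116229]), 'rotation': array([0.38037354, 0.20776532, 0.42810953, 0.79301436])}
jack [([0.352, 0.519, 0.019], 0.98), ([0.441, 0.296, 0.
[... 654 characters left out ...]
   ]]), 'k1': 0.03768962953301107, 'eye': array([ 1.04097349, -1.50144197,  1.1421108 ]), 'rotation': array([0.46906163, 0.06757354, 0.14974997, 0.86774994])}
jack [([0.472, 0.27, 0.03], 0.8), ([0.348, 0.522, 0.023], 0.75)]
case_stand []
lid [([0.739, -0.0, 0.174], 0.91)]
lid_front [([0.743, -0.001, 0.182], 0.64)]
lift_point [([0.712, -0.007, 0.116], 0.68), ([0.588, 0.008, 0.069], 0.65), ([0.715, 0.001, 0.126], 0.39)]
saddle_top [([0.536, -0.546, 0.076], 0.69)]
handle_pad [([0.303, 0.483, 0.089], 0.46)]
pot [([0.492, -0.292, 0.032], 0.81)]
brush []
paddle [([0.672, -0.407, 0.005], 0.89)]
tin [([0.534, -0.543, 0.075], 0.7)]
block [([0.544, 0.498, 0.036], 0.62), ([0.739, -0.001, 0.178], 0.19)]
```

View pics/a.png

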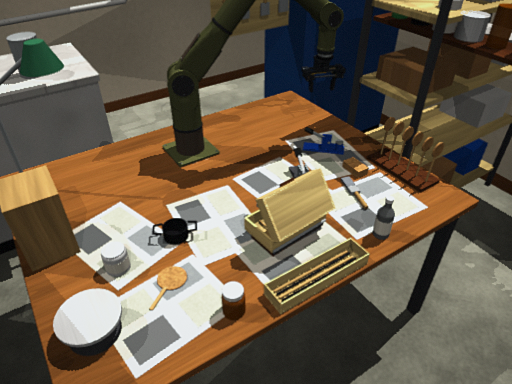

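View pics/b.png

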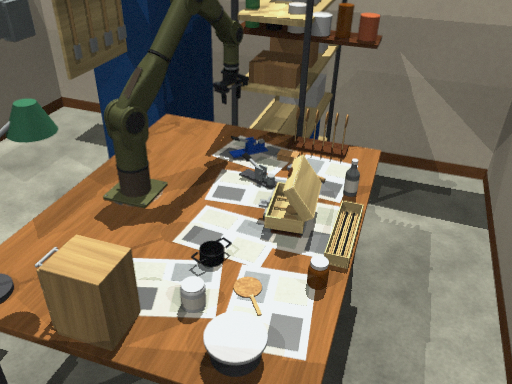

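Scene: the grey jack is at about (297,165), and its blue look-alike at (322,145). In the side view they are at (258,175) and (248,148). The case is at (290,215), with its lid open and front facing the robot. I'll move above the jack for a wrist look.

>>> play_rows(
  translation=[
    [-0.031,-0.027,-0.008],
    [-0.031,-0.027,-0.008],
    [-0.031,-0.027,-0.008],
    [-0.031,-0.027,-0.008],
    [-0.031,-0.027,-0.008],
    [-0.031,-0.027,-0.008],
    [-0.031,-0.027,-0.008],
    [-0.031,-0.027,-0.008],
    [-0.031,-0.027,-0.008],
    [-0.031,-0.027,-0.008],
    [0,0,0],
    [0,0,0],
  ],
  delta_rot=[
    [0,0,0],
    [0,0,0],
    [0,0,0],
    [0,0,0],
    [0,0,0],
    [0,0,0],
    [0,0,0],
    [0,0,0],
    [0,0,0],
    [0,0,0],
    [0,0,0],
    [0,0,0],
  ],
  grip=[1,1,1,1,1,1,1,1,1,1,1,1],
)

```text
clock: 2.8
tool_pos: [0.4154, 0.2226, 0.3828]
eef_rot: [0.18, 0.984, 0.0, -0.0]
contact_force: [0.0, -0.4, -0.4]
opening: 1.001
finger_force: 0.0
```

```bash
cat > h.py <<'E'
from plant import r
import cv2,numpy as np
from scipy.spatial.transform import Rotation as R
def cal(n):
    c=r.get_calibration(n);return c["intrinsics"],c["k1"],np.array(c["eye"]),R.from_quat(c["rotation"])
def proj(P,c):
    K,k,e,q=c;p=q.inv().apply(np.atleast_2d(P)-e);s=np.c_[p[:,0]/-p[:,2],-p[:,1]/-p[:,2]]
    s=s*(1+k*(s**2).sum(1,keepdims=True));return s@K[:2,:2].T+K[:2,2]
def onz(uv,z,c):
    K,k,e,q=c;s=(np.atleast_2d(uv)-K[:2,2])/[K[0,0],K[1,1]];u=s.copy()
    for _ in range(8):u=s/(1+k*(u**2).sum(1,keepdims=True))
    d=q.apply(np.c_[u[:,0],-u[:,1],-np.ones(len(u))]);return e+d*((z-e[2])/d[:,2])[:,None]
def delta(target,yaw=None):
    "tool-frame shift to target (TCP), tool axes angles"
    s=r.get_state();q=R.from_quat(s["eef_rot"]);M=q.as_matrix()
    print("t",round(s["clock"],2),"pos",s["tool_pos"].round(4),"x",M[:,0].round(3),"y",M[:,1].round(3),"z",M[:,2].round(3),"F",s["contact_force"].round(1))
    if target is not None: print("shift",q.inv().apply(np.array(target)-s["tool_pos"]).round(4))
def find(c,ts):
    for t in ts: print(c,t,[(np.round(d["point"],3).tolist(),round(d["confidence"],2)) for d in r.look_for(c,t)])
E
python3 - <<'E'
from h import *
delta(None)
c=cal("wrist");np.savez("w1.npz",K=c[0],k=c[1],e=c[2],q=c[3].as_quat());print(c[2],c[3].as_matrix().round(3))
a=r.snapshot("wrist");cv2.imwrite("pics/w1.png",a)
find("wrist",["jack","lift_point","saddle_top","handle_pad","lid_front","lid","case_stand"])
E
```

```text
t 2.8 pos [0.4154 0.2226 0.3828] x [-0.935  0.354  0.   ] y [0.354 0.935 0.001] z [-0.     0.001 -1.   ] F [ 0.  -0.4 -0.4]
[0.35189006 0.24633832 0.46505092] [[ 0.354 -0.901 -0.25 ]
 [ 0.935  0.342  0.094]
 [ 0.001 -0.267  0.964]]
wrist jack [([0.342, 0.524, 0.009], 0.91)]
wrist lift_point [([0.599, 0.025, 0.08], 0.64)]
wrist saddle_top [([0.536, 0.268, 0.05], 0.83), ([0.384, 0.579, 0.047], 0.56)]
wrist handle_pad [([0.408, 0.313, 0.092], 0.83), ([0.328, 0.517, 0.071], 0.74), ([0.537, 0.267, 0.05], 0.33)]
wrist lid_front []
wrist lid []
wrist case_stand [([0.652, 0.068, 0.046], 0.86), ([0.538, 0.268, 0.047], 0.56)]
```

View pics/w1.png

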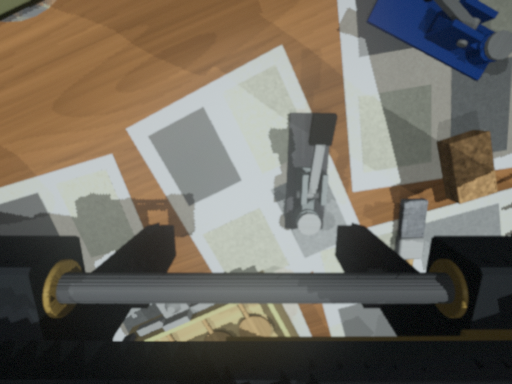

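The wrist view shows the grey jack at (308,175), with its saddle at (308,220) and pad at (320,125). The blue look-alike is at (450,40), the cork block at (468,165), and the brush's metal part at (412,225). The grey one is mine. Next I'll look at the case and take a close crop of the jack.

>>> play_rows(
  translation=[
    [-0.024,-0.034,0],
    [-0.024,-0.034,0],
    [-0.024,-0.034,0],
    [-0.024,-0.034,0],
    [-0.024,-0.034,0],
    [0,0,0],
  ],
  delta_rot=[
    [0,0,0],
    [0,0,0],
    [0,0,0],
    [0,0,0],
    [0,0,0],
    [0,0,0],
  ],
  grip=[1,1,1,1,1,1],
)

```text
clock: 3.95
tool_pos: [0.4681, 0.017, 0.3825]
eef_rot: [0.184, 0.983, -0.001, 0.0]
contact_force: [-0.1, 0.8, -0.7]
opening: 0.996
finger_force: 0.0
```

```bash
python3 - <<'E'
from h import *
delta(None)
a1=cv2.imread("pics/w1.png")
p=cv2.resize(a1[95:250,260:360],None,fx=3,fy=3,interpolation=cv2.INTER_CUBIC)
c=cal("wrist");np.savez("w2.npz",K=c[0],k=c[1],e=c[2],q=c[3].as_quat());print(c[2])
a=r.snapshot("wrist");cv2.imwrite("pics/w2.png",a)
b=cv2.copyMakeBorder(a,0,p.shape[0]-384,0,0,cv2.BORDER_CONSTANT)
cv2.imwrite("pics/w2j.png",np.hstack([p,b])[:,:800])
find("wrist",["lift_point","lid_front","lid","case_stand","saddle_top"])
E
```

```text
t 3.95 pos [0.4681 0.017  0.3825] x [-0.933  0.361 -0.001] y [ 0.361  0.933 -0.001] z [-0.    -0.002 -1.   ] F [-0.1  0.8 -0.7]
[0.40478661 0.04137931 0.46476397]
wrist lift_point [([0.665, 0.038, 0.069], 0.59)]
wrist lid_front []
wrist lid [([0.758, 0.085, 0.1], 0.87)]
wrist case_stand [([0.663, 0.04, 0.067], 0.78)]
wrist saddle_top [([0.539, 0.265, 0.052], 0.79)]
```

View pics/w2j.png

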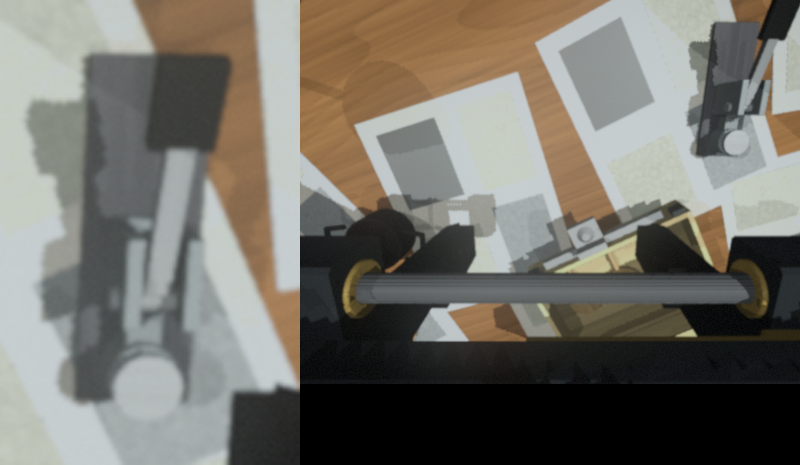

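Left crop: the grey jack, with a round saddle, two cheeks and a black pad, which confirms the choice. Right: the lug with its cone at wrist pixel (285,235) and the case's front edge running from (245,265) to (380,205). I'll enlarge that part.

```bash
python3 - <<'E'
from h import *
a=cv2.imread("pics/w2.png")
p=cv2.resize(a[190:290,220:420],None,fx=4,fy=4,interpolation=cv2.INTER_CUBIC)
cv2.imwrite("pics/w2c.png",p)
w=np.load("w2.npz");c=(w["K"],float(w["k"]),w["e"],R.from_quat(w["q"]))
print(onz([(285,235)],.08,c))
w=np.load("w1.npz");c1=(w["K"],float(w["k"]),w["e"],R.from_quat(w["q"]))
# jack base corners w1: crop/3+offset
px=np.array([(88,55),(78,400),(150,385),(190,110),(135,245),(195,245),(135,330),(190,330)])/3+[260,95]
print(px.round(1).tolist());print(onz(px[:2],.008,c1),onz(px[2:3],.051,c1),onz(px[3:4],.096,c1),onz(px[4:],.072,c1))
E
```

```text
[[0.58113287 0.01863979 0.08      ]]
[[289.3, 113.3], [286.0, 228.3], [310.0, 223.3], [323.3, 131.7], [305.0, 176.7], [325.0, 176.7], [305.0, 205.0], [323.3, 205.0]]
[[0.37439447 0.29398997 0.008     ]
 [0.55046219 0.22758291 0.008     ]] [[0.53702042 0.26630587 0.051     ]] [[0.40602231 0.31734628 0.096     ]] [[0.45918726 0.28005776 0.072     ]
 [0.46901196 0.30599544 0.072     ]
 [0.49846783 0.26720689 0.072     ]
 [0.50773088 0.29163016 0.072     ]]
```

View pics/w2c.png

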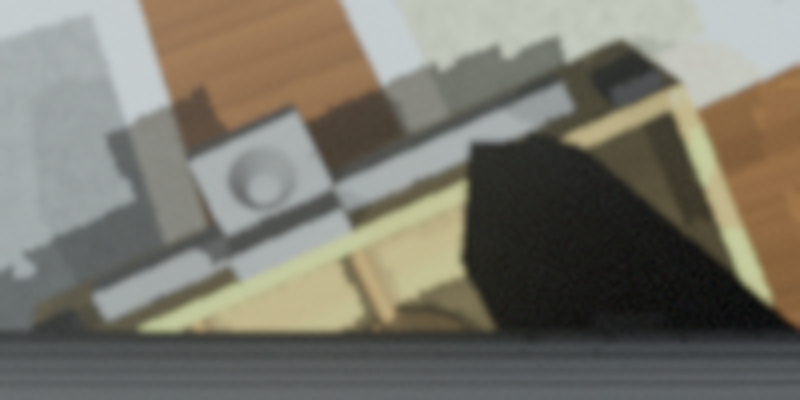

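```bash
python3 - <<'E'
from h import *
w=np.load("w2.npz");c=(w["K"],float(w["k"]),w["e"],R.from_quat(w["q"]))
f=lambda L,z:onz(np.array(L)/4+[220,190],z,c)
L=f([(190,158),(293,105),(340,190)],.071);print("lug",L)
E=f([(140,328),(465,180),(560,138),(680,85)],.085);print("edge",E)
for A,B in((L[0],L[1]),(E[0],E[3]),(E[0],E[1])):
  d=B-A;print(np.degrees(np.arctan2(d[1],d[0])),np.linalg.norm(d))
print("cone",f([(265,190)],.08),f([(262,178)],.071))
find("wrist",["handle_pad"])
# stand pose from other cams: silhouettes lid + case corners
E
```

```text
lug [[ 0.56783179 -0.00281667  0.071     ]
 [ 0.56192892  0.03901732  0.071     ]
 [ 0.59964451  0.0442419   0.071     ]]
edge [[ 0.61858039 -0.04201698  0.085     ]
 [ 0.60505124  0.08667494  0.085     ]
 [ 0.60177206  0.12241074  0.085     ]
 [ 0.59776025  0.1665518   0.085     ]]
98.03154650411972 0.04224838948242378
95.70059902612378 0.20960537122102832
96.00135905075271 0.12940110708718575
cone [[0.58545734 0.0190111  0.08      ]] [[0.58477243 0.01905908 0.071     ]]
wrist handle_pad [([0.414, 0.31, 0.089], 0.79), ([0.538, 0.264, 0.05], 0.24)]
```

```bash
python3 - <<'E'
from h import *
ux=np.array([.9945,.1045,0]);H=np.array([.757,.053,0])
s=r.get_state();q=R.from_quat(s["eef_rot"]);p=s["tool_pos"]
W=[]
W.append(H-.03*ux+[0,0,.3825]);W.append(H-.024*ux+[0,0,.30])
for t in(.95,.8,.65,.5,.35,.2,.1,0):
  cc,ss=np.cos(t),np.sin(t);W.append(H+ux*(-.12*cc+.045*ss+.009)+[0,0,.085+.12*ss+.045*cc+.064])
for w in W: print(w.round(3),q.inv().apply(w-p).round(4));p=w
E
```

```text
[0.727 0.05  0.382] [-0.233   0.1181  0.0003]
[0.733 0.05  0.3  ] [-0.0054  0.0027  0.0825]
[0.733 0.05  0.273] [ 0.0002 -0.0001  0.0272]
[0.715 0.049 0.266] [ 0.0162 -0.0081  0.0064]
[0.698 0.047 0.257] [ 0.0152 -0.0076  0.009 ]
[0.683 0.045 0.246] [ 0.0138 -0.0069  0.0114]
[0.669 0.044 0.232] [ 0.0121 -0.0061  0.0136]
[0.658 0.043 0.217] [ 0.0102 -0.0051  0.0155]
[0.652 0.042 0.206] [ 0.0056 -0.0028  0.0112]
[0.647 0.041 0.194] [ 0.0045 -0.0023  0.0118]
```

>>> play_rows(
  translation=[
    [-0.033,0.017,0],
    [-0.033,0.017,0],
    [-0.033,0.017,0],
    [-0.033,0.017,0],
    [-0.033,0.017,0],
    [-0.034,0.017,0],
    [-0.034,0.016,0],
    [-0.003,0.001,0.041],
    [-0.002,0.002,0.041],
    [0,0,0.027],
    [0.008,-0.004,0.003],
    [0.008,-0.004,0.003],
    [0.008,-0.004,0.0045],
    [0.007,-0.0035,0.0045],
    [0.007,-0.0035,0.0057],
    [0.007,-0.0035,0.0057],
    [0.006,-0.003,0.0068],
    [0.006,-0.003,0.0068],
    [0.005,-0.0025,0.0078],
    [0.005,-0.0025,0.0077],
  ],
  delta_rot=[
    [0,0,0],
    [0,0,0],
    [0,0,0],
    [0,0,0],
    [0,0,0],
    [0,0,0],
    [0,0,0],
    [0,0,0],
    [0,0,0],
    [0,0,0],
    [0,0,0],
    [0,0,0],
    [0,0,0],
    [0,0,0],
    [0,0,0],
    [0,0,0],
    [0,0,0],
    [0,0,0],
    [0,0,0],
    [0,0,0],
  ],
  grip=[-1,-1,-1,-1,-1,-1,-1,-1,-1,-1,-1,-1,-1,-1,-1,-1,-1,-1,-1,-1],
)

```text
clock: 6.8
tool_pos: [0.6579, 0.0416, 0.2176]
eef_rot: [0.18, 0.984, 0.0, -0.0]
contact_force: [0.7, 1.5, 1.7]
opening: 0.01
finger_force: 1.0
```

>>> play_rows(
  translation=[
    [0.0056,-0.0028,0.011],
    [0.0045,-0.0023,0.0117],
    [0,0,0],
  ],
  delta_rot=[
    [0,0,0],
    [0,0,0],
    [0,0,0],
  ],
  grip=[-1,-1,-1],
)

```text
clock: 7.18
tool_pos: [0.6463, 0.0396, 0.1945]
eef_rot: [0.18, 0.984, -0.001, -0.001]
contact_force: [-0.3, 0.7, 1.7]
opening: 0.007
finger_force: 1.3
```

>>> play_rows(
  translation=[
    [0,0,0.002],
    [0,0,0.002],
    [0,0,0],
  ],
  delta_rot=[
    [0,0,0],
    [0,0,0],
    [0,0,0],
  ],
  grip=[-1,-1,-1],
)

```text
clock: 7.55
tool_pos: [0.6464, 0.0396, 0.1943]
eef_rot: [0.181, 0.984, -0.001, -0.0]
contact_force: [-8.2, -1.5, 25.2]
opening: 0.004
finger_force: 12.5
```

The lid is pressed shut: fingertip at z = 0.130 with 25 N. I'll retreat and look at the lug again.

>>> play_rows(
  translation=[
    [0,0,-0.04],
    [0,0,-0.05],
    [0.033,-0.009,-0.02],
    [0.033,-0.009,-0.02],
    [0.033,-0.009,-0.02],
    [0.033,-0.009,-0.02],
    [0.033,-0.009,0],
    [0.033,-0.009,0],
    [0,0,0],
    [0,0,0],
  ],
  delta_rot=[
    [0,0,0],
    [0,0,0],
    [0,0,0],
    [0,0,0],
    [0,0,0],
    [0,0,0],
    [0,0,0],
    [0,0,0],
    [0,0,0],
    [0,0,0],
  ],
  grip=[-1,-1,-1,-1,-1,-1,-1,1,1,1],
)

```text
clock: 8.8
tool_pos: [0.4436, 0.0596, 0.3613]
eef_rot: [0.181, 0.984, -0.0, 0.0]
contact_force: [0.4, 0.1, -0.8]
opening: 0.323
finger_force: 0.0
```

```bash
python3 - <<'E'
from h import *
delta(None)
c=cal("wrist");np.savez("w3.npz",K=c[0],k=c[1],e=c[2],q=c[3].as_quat())
a=r.snapshot("wrist");cv2.imwrite("pics/w3.png",a)
find("wrist",["lift_point","lid_front","saddle_top","handle_pad"])
r.snapshot("side");find("side",["lift_point"])
u=proj([[.585,.02,.071]],c)[0].astype(int);print(u)
x,y=max(u[0]-50,0),max(u[1]-60,0);print(x,y)
cv2.imwrite("pics/w3c.png",cv2.resize(a[y:y+100,x:x+133],None,fx=6,fy=6,interpolation=cv2.INTER_CUBIC))
E
```

```text
t 8.8 pos [0.4436 0.0596 0.3613] x [-0.935  0.356 -0.   ] y [ 0.356  0.935 -0.   ] z [ 0. -0. -1.] F [ 0.4  0.1 -0.8]
wrist lift_point [([0.576, 0.023, 0.072], 0.85)]
wrist lid_front [([0.625, -0.005, 0.132], 0.82)]
wrist saddle_top []
wrist handle_pad [([0.412, 0.311, 0.091], 0.72)]
side lift_point [([0.584, 0.008, 0.07], 0.42)]
[264 265]
214 205
```

View pics/w3c.png

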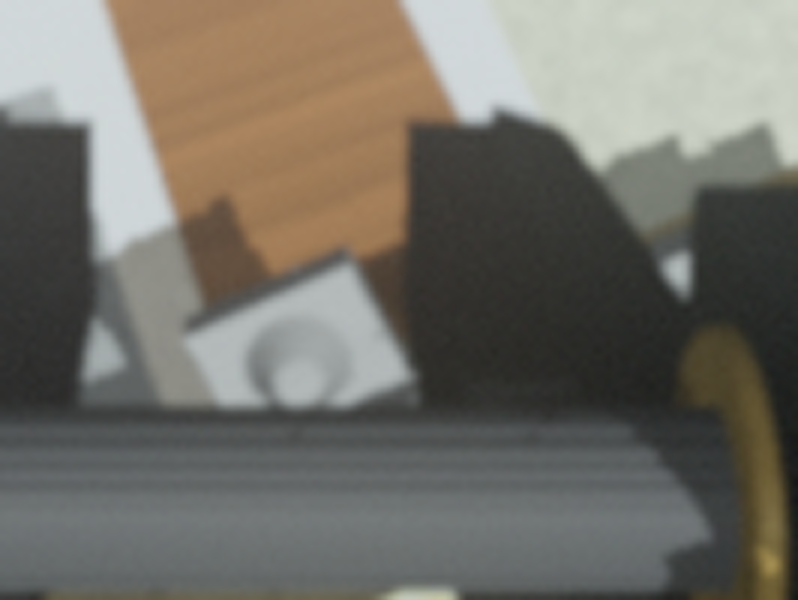

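The crop shows the lug top with front corners at (190,332) and (347,252), and the cone base centred at (300,362).

```bash
python3 - <<'E'
from h import *
w=np.load("w3.npz");c=(w["K"],float(w["k"]),w["e"],R.from_quat(w["q"]))
L=onz(np.array([(190,332),(347,255),(300,362),(415,378)])/6+[214,205],.071,c);print(L)
d=L[1]-L[0];print(np.degrees(np.arctan2(d[1],d[0])),np.linalg.norm(d))
print(onz(np.array([(300,380)])/6+[214,205],.080,c))
# jack: rear-cheek grasp target
u=np.array([np.cos(np.radians(-20.7)),np.sin(np.radians(-20.7))]);O=np.array([.473,.2905])
G=O+.01*u;print("cheeks",G)
delta([*G,.20])
E
```

```text
[[ 0.56810538 -0.00233013  0.071     ]
 [ 0.56247475  0.03939376  0.071     ]
 [ 0.5848738   0.01933283  0.071     ]
 [ 0.59869379  0.04359314  0.071     ]]
97.68561322363155 0.04210210102373917
[[0.58434198 0.01924738 0.08      ]]
cheeks [0.48235444 0.28696525]
t 9.15 pos [0.4434 0.06   0.3613] x [-0.935  0.355  0.   ] y [0.355 0.935 0.   ] z [-0.  0. -1.] F [-0.3  1.1 -0.6]
shift [0.0442 0.226  0.1613]
```

>>> play_rows(
  translation=[
    [0.0074,0.0377,0.018],
    [0.0074,0.0377,0.018],
    [0.0074,0.0377,0.018],
    [0.0074,0.0377,0.018],
    [0.0073,0.0376,0.018],
    [0.0073,0.0376,0.018],
    [0,0,0.0383],
    [0,0,0.0383],
    [0,0,0.0383],
    [0,0,0.0383],
    [0,0,0],
    [0,0,0],
    [0,0,0],
    [0,0,0],
    [0,0,0],
    [0,0,0],
    [0,0,0],
  ],
  delta_rot=[
    [0,0,0],
    [0,0,0],
    [0,0,0],
    [0,0,0],
    [0,0,0],
    [0,0,0],
    [0,0,0],
    [0,0,0],
    [0,0,0],
    [0,0,0],
    [0,0,0],
    [0,0,0],
    [0,0,0],
    [0,0,0],
    [0,0,0],
    [0,0,0],
    [0,0,0],
  ],
  grip=[1,1,1,1,1,1,1,1,1,1,1,-1,-1,-1,-1,-1,-1],
  squeeze=40,
)

```text
clock: 11.28
tool_pos: [0.4819, 0.2868, 0.1005]
eef_rot: [0.181, 0.984, -0.0, -0.0]
contact_force: [-0.4, -0.2, 1.9]
opening: 0.406
finger_force: 40.0
```

>>> play_rows(
  translation=[
    [0,0,-0.02],
    [0,0,-0.02],
    [0,0,0],
    [0,0,0],
    [0,0,0],
    [0,0,0],
    [0,0,0],
  ],
  delta_rot=[
    [0,0,0],
    [0,0,0],
    [0,0,-6.8],
    [0,0,-6.8],
    [0,0,-6.8],
    [0,0,-6.8],
    [0,0,0],
  ],
  grip=[-1,-1,-1,-1,-1,-1,-1],
)

```text
clock: 12.15
tool_pos: [0.4813, 0.2864, 0.1393]
eef_rot: [-0.055, 0.998, -0.001, -0.001]
contact_force: [-0.0, 0.2, -7.7]
opening: 0.405
finger_force: 39.9
```

```bash
python3 - <<'E'
from h import *
delta([.436,.0025,.1405])
print(r.get_state()["opening"],r.get_state()["finger_force"])
E
```

```text
t 12.15 pos [0.4813 0.2864 0.1393] x [-0.994 -0.11   0.002] y [-0.11   0.994 -0.001] z [-0.002 -0.001 -1.   ] F [-0.   0.2 -7.7]
shift [ 0.0763 -0.2771 -0.0008]
0.40533827376473686 39.931163331493735
```

>>> play_rows(
  translation=[
    [0.0095,-0.0346,0],
    [0.0095,-0.0346,0],
    [0.0095,-0.0346,0],
    [0.0095,-0.0346,0],
    [0.0095,-0.0346,0],
    [0.0095,-0.0346,0],
    [0.0095,-0.0346,0],
    [0.0095,-0.0346,0],
    [0,0,0.018],
    [0,0,0.017],
    [0,0,0],
    [0,0,0],
  ],
  delta_rot=[
    [0,0,0],
    [0,0,0],
    [0,0,0],
    [0,0,0],
    [0,0,0],
    [0,0,0],
    [0,0,0],
    [0,0,0],
    [0,0,0],
    [0,0,0],
    [0,0,0],
    [0,0,0],
  ],
  grip=[-1,-1,-1,-1,-1,-1,-1,-1,-1,-1,-1,-1],
)

```text
clock: 13.65
tool_pos: [0.439, 0.0039, 0.1065]
eef_rot: [-0.056, 0.998, 0.0, -0.0]
contact_force: [0.5, -0.5, -6.1]
opening: 0.408
finger_force: 39.9
```

```bash
python3 - <<'E'
from h import *
delta([.5254,.0127,.1035])
for n in("side","scene"):
  a=r.snapshot(n);c=cal(n);cv2.imwrite(f"pics/{n}4.png",a);find(n,["saddle_top","lift_point"])
  if n=="side":
    u=proj([[.52,.02,.06]],c)[0].astype(int);x,y=u[0]-60,u[1]-50;print(x,y)
    cv2.imwrite("pics/s4c.png",cv2.resize(a[y:y+100,x:x+133],None,fx=6,fy=6,interpolation=cv2.INTER_CUBIC))
E
```

```text
t 13.65 pos [0.439  0.0039 0.1065] x [-0.994 -0.111  0.001] y [-0.111  0.994  0.001] z [-0.001  0.001 -1.   ] F [ 0.5 -0.5 -6.1]
shift [-0.0869 -0.0009  0.0029]
side saddle_top [([0.502, 0.004, 0.056], 0.39)]
side lift_point [([0.585, 0.008, 0.071], 0.4)]
188 150
scene saddle_top [([0.5, 0.006, 0.057], 0.47)]
scene lift_point [([0.349, -0.011, 0.102], 0.51)]
```

View pics/s4c.png

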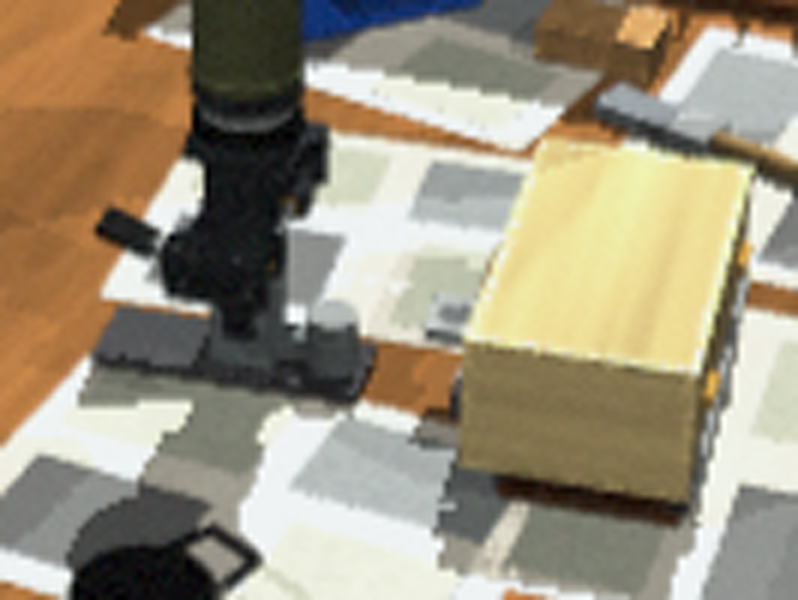

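The side crop shows the lid shut flush. The jack is held level with its saddle top at (332,315), and the lug is at (455,312), partly hidden by the case corner.

```bash
python3 - <<'E'
from h import *
c=cal("side");o=np.array([188,150])
print("saddle meas",onz(np.array([(332,315)])/6+o,.0565,c))
u=np.array([.9936,.1132,0]);v=np.array([-.1132,.9936,0]);L=np.array([.585,.0195,.071])
pts=[L-.02*u-.022*v,L-.02*u+.022*v,L+[0,0,.009]]
print("pred lug corners crop",((proj(pts,c)-o)*6).round())
S=np.array([.439,.0039,.0565])+.06*u;print("pred saddle",S,((proj([S],c)-o)*6).round())
c=cal("scene");a=cv2.imread("pics/scene4.png");t=proj([S,*pts],c);x,y=(t[0]-[50,55]).astype(int);print((t-[x,y])*6)
cv2.imwrite("pics/sc4c.png",cv2.resize(a[y:y+100,x:x+133],None,fx=6,fy=6,interpolation=cv2.INTER_CUBIC))
E
```

```text
saddle meas [[0.50197489 0.00195118 0.0565    ]]
pred lug corners crop [[421. 322.]
 [434. 287.]
 [457. 297.]]
pred saddle [0.498616 0.010692 0.0565  ] [[332. 307.]]
[[302.5478496  335.61056198]
 [341.98141398 384.70675697]
 [396.19965958 355.53323423]
 [390.60120179 374.69899357]]
```

View pics/sc4c.png

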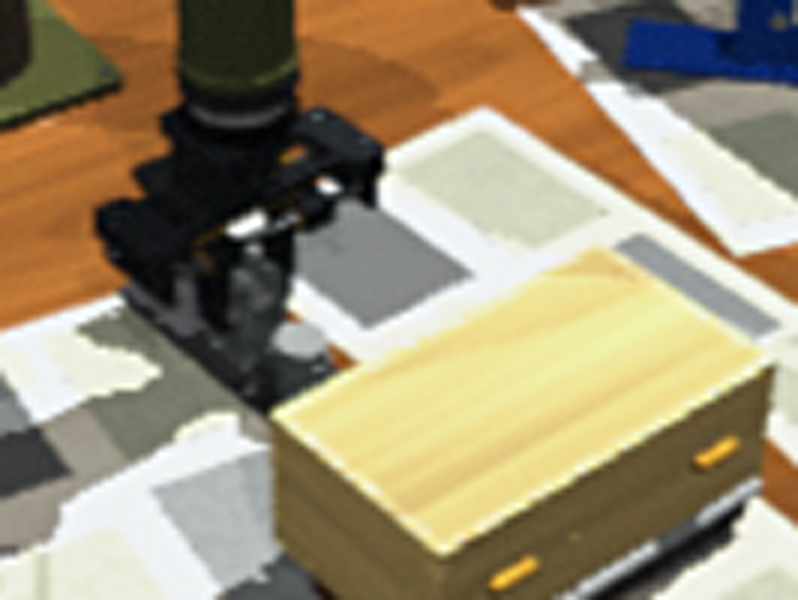

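>>> play_rows(
  translation=[
    [0,0,0.003],
    [-0.0125,0,0],
    [-0.0125,0,0],
    [-0.0125,0,0],
    [-0.0125,0,0],
    [-0.0125,0,0],
    [-0.0125,-0.0005,0],
    [-0.012,-0.0005,0],
    [0,0,0],
    [0,0,0],
  ],
  delta_rot=[
    [0,0,0],
    [0,0,0],
    [0,0,0],
    [0,0,0],
    [0,0,0],
    [0,0,0],
    [0,0,0],
    [0,0,0],
    [0,0,0],
    [0,0,0],
  ],
  grip=[-1,-1,-1,-1,-1,-1,-1,-1,-1,-1],
)

```text
clock: 15.2
tool_pos: [0.5242, 0.012, 0.1029]
eef_rot: [-0.056, 0.998, -0.0, -0.002]
contact_force: [-0.7, 0.2, -6.9]
opening: 0.404
finger_force: 39.9
```

```bash
python3 - <<'E'
from h import *
delta([.5254,.0127,.1005])
E
```

```text
t 15.2 pos [0.5242 0.012  0.1029] x [-0.994 -0.112  0.004] y [-0.112  0.994 -0.   ] z [-0.004 -0.001 -1.   ] F [-0.7  0.2 -6.9]
shift [-0.0013  0.0006  0.0024]
```

Free of contact. I'll lower, release, rise, and back off for a view.

>>> play_rows(
  translation=[
    [-0.001,0.0005,0.002],
    [0,0,0.001],
    [0,0,0],
    [0,0,0],
    [0,0,0],
    [0,0,0],
    [0,0,0],
    [0,0,0],
    [0,0,-0.04],
    [0,0,-0.05],
    [0,0,-0.05],
    [0.03,0,-0.04],
    [0.03,0,-0.04],
    [0.03,0,-0.03],
    [0.03,0,0],
    [0,0,0],
    [0,0,0],
  ],
  delta_rot=[
    [0,0,0],
    [0,0,0],
    [0,0,0],
    [0,0,0],
    [0,0,0],
    [0,0,0],
    [0,0,0],
    [0,0,0],
    [0,0,0],
    [0,0,0],
    [0,0,0],
    [0,0,0],
    [0,0,0],
    [0,0,0],
    [0,0,0],
    [0,0,0],
    [0,0,0],
  ],
  grip=[-1,-1,-1,0,1,1,1,1,1,1,1,1,1,1,1,1,1],
)

```text
clock: 17.32
tool_pos: [0.4082, -0.0005, 0.3504]
eef_rot: [-0.056, 0.998, 0.0, -0.001]
contact_force: [0.9, 0.2, 0.3]
opening: 1.001
finger_force: 0.0
```

```bash
python3 - <<'E'
from h import *
delta(None)
c=cal("wrist");np.savez("w5.npz",K=c[0],k=c[1],e=c[2],q=c[3].as_quat())
a=r.snapshot("wrist");cv2.imwrite("pics/w5.png",a)
find("wrist",["lift_point","handle_pad","lid","jack"])
p=a[60:260,140:400];cv2.imwrite("pics/w5c.png",cv2.resize(p,None,fx=3,fy=3,interpolation=cv2.INTER_CUBIC))
E
```

```text
t 17.32 pos [ 0.4082 -0.0005  0.3504] x [-0.994 -0.112  0.001] y [-0.112  0.994  0.001] z [-0.001  0.001 -1.   ] F [0.9 0.2 0.3]
wrist lift_point [([0.602, 0.024, 0.093], 0.52)]
wrist handle_pad [([0.448, 0.006, 0.092], 0.84), ([0.608, 0.029, 0.113], 0.3)]
wrist lid [([0.606, 0.03, 0.114], 0.84)]
wrist jack [([0.494, 0.012, 0.014], 0.81), ([0.598, 0.022, 0.092], 0.58)]
```

View pics/w5c.png

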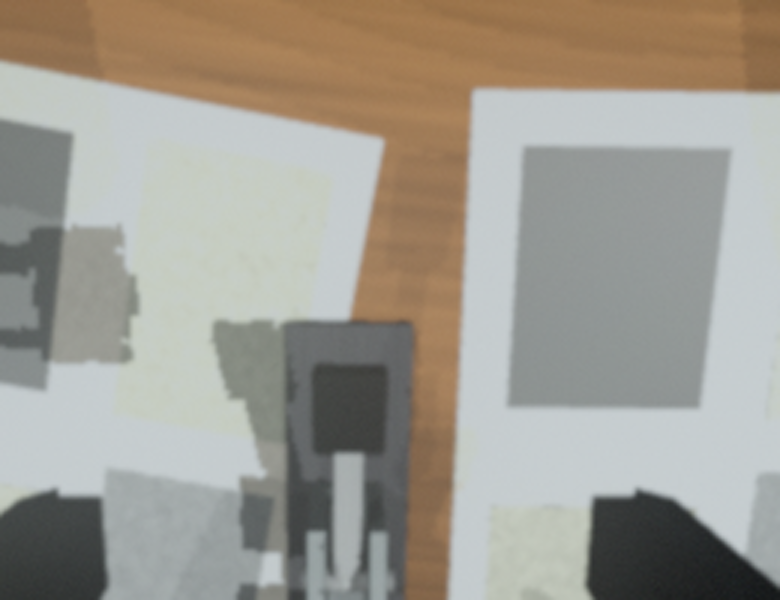

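The crop shows the jack upright with base rear corners at (287,323) and (413,322), and the pad centred at (350,405). I'll compute the saddle's position and the press point.

```bash
python3 - <<'E'
from h import *
w=np.load("w5.npz");c=(w["K"],float(w["k"]),w["e"],R.from_quat(w["q"]))
f=lambda L,z:onz(np.array(L)/3+[140,60],z,c)
B=f([(287,323),(413,322),(407,580),(286,580)],.008);P=f([(350,408)],.096);print(B,P)
d=B[0]-B[1];m=(B[0]+B[1])/2;d/=np.linalg.norm(d);print(np.degrees(np.arctan2(d[1],d[0])))
u=np.array([.9936,.1132,0]);print("saddle from base",m+.165*u,"from pad",P+.143*u,"lug .585 .0195")
delta(None)
E
```

```text
[[ 0.42497888 -0.02801673  0.008     ]
 [ 0.41753001  0.03384697  0.008     ]
 [ 0.55742336  0.04925124  0.008     ]
 [ 0.56467352 -0.01539541  0.008     ]] [[0.43928553 0.00448574 0.096     ]]
-83.13419225244468
saddle from base [0.58519845 0.02159312 0.008     ] from pad [[0.58137033 0.02067334 0.096     ]] lug .585 .0195
t 17.57 pos [ 4.079e-01 -3.000e-04  3.501e-01] x [-0.994 -0.112  0.002] y [-0.112  0.994  0.001] z [-0.002  0.001 -1.   ] F [ 1.2  0.6 -0.5]
```

>>> play_rows(
  translation=[
    [-0.011,0.0004,0],
    [-0.011,0.0004,0.03],
    [-0.0114,0.0004,0.03],
    [0,0,0.04],
    [0,0,0.04],
    [0,0,0.03],
    [0,0,0.01],
    [0,0,0],
    [0,0,0],
  ],
  delta_rot=[
    [0,0,0],
    [0,0,0],
    [0,0,0],
    [0,0,0],
    [0,0,0],
    [0,0,0],
    [0,0,0],
    [0,0,0],
    [0,0,0],
  ],
  grip=[-1,-1,-1,-1,-1,-1,-1,-1,-1],
)

```text
clock: 18.7
tool_pos: [0.4408, 0.0045, 0.1711]
eef_rot: [-0.056, 0.998, 0.0, -0.0]
contact_force: [-0.3, 0.0, -0.9]
opening: 0.012
finger_force: 0.0
```

>>> play_rows(
  translation=[
    [0.0003,0,0.006],
    [0.0005,0,0.006],
    [0.001,0,0.006],
    [0.001,0,0.006],
    [0.001,0,0.006],
    [0.001,0,0.006],
    [0.001,0,0.006],
    [0.001,0,0.006],
  ],
  delta_rot=[
    [0,0,0],
    [0,0,0],
    [0,0,0],
    [0,0,0],
    [0,0,0],
    [0,0,0],
    [0,0,0],
    [0,0,0],
  ],
  grip=[-1,-1,-1,-1,-1,-1,-1,-1],
)

```text
clock: 19.7
tool_pos: [0.4322, 0.0035, 0.1223]
eef_rot: [-0.056, 0.998, -0.0, -0.002]
contact_force: [-1.3, 0.5, 8.8]
opening: 0.005
finger_force: 4.5
```

Now loaded. I'll go on to the stop.

>>> play_rows(
  translation=[
    [0.001,0,0.004],
    [0.001,0,0.004],
    [0,0,0.002],
    [0,0,0.001],
    [0,0,0],
  ],
  delta_rot=[
    [0,0,0],
    [0,0,0],
    [0,0,0],
    [0,0,0],
    [0,0,0],
  ],
  grip=[-1,-1,-1,-1,-1],
)

```text
clock: 20.32
tool_pos: [0.4316, 0.0034, 0.1131]
eef_rot: [-0.056, 0.998, -0.0, 0.001]
contact_force: [-1.7, -0.2, 29.8]
opening: 0.0
finger_force: 15.0
```

```bash
python3 - <<'E'
from h import *
delta(None)
a=r.snapshot("side");cv2.imwrite("pics/side6.png",a);find("side",["lid_front","handle_pad"])
a4=cv2.imread("pics/side4.png");p=lambda z:cv2.resize(z[160:250,215:315],None,fx=4,fy=4,interpolation=cv2.INTER_CUBIC)
cv2.imwrite("pics/cmp.png",np.hstack([p(a4),p(a)]))
E
```

```text
t 20.32 pos [0.4316 0.0034 0.1131] x [-0.994 -0.112 -0.001] y [-0.112  0.994 -0.   ] z [ 0.001 -0.    -1.   ] F [-1.7 -0.2 29.8]
side lid_front [([0.701, 0.001, 0.135], 0.72)]
side handle_pad []
```

View pics/cmp.png

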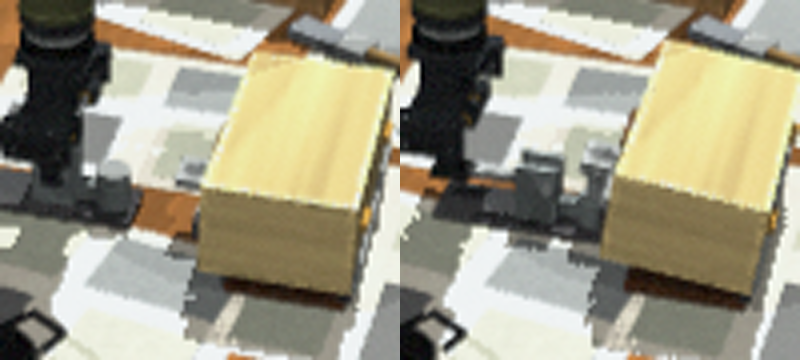

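On the right, the case front at (610,180) is raised by the jack, and the handle is on its stop (30 N). Next I'll let it all the way up, pause, then press again.

>>> play_rows(
  translation=[
    [0,0,-0.003],
    [-0.001,0,-0.006],
    [-0.001,0,-0.006],
    [-0.001,0,-0.006],
    [-0.001,0,-0.006],
    [-0.001,0,-0.006],
    [-0.001,0,-0.006],
    [-0.001,0,-0.006],
    [-0.001,0,-0.006],
    [-0.0008,0,-0.006],
    [0,0,-0.012],
    [0,0,0],
    [0,0,0],
    [0,0,0],
    [0,0,0],
    [0,0,0],
    [0,0,0],
    [0,0,0],
    [0,0,0],
  ],
  delta_rot=[
    [0,0,0],
    [0,0,0],
    [0,0,0],
    [0,0,0],
    [0,0,0],
    [0,0,0],
    [0,0,0],
    [0,0,0],
    [0,0,0],
    [0,0,0],
    [0,0,0],
    [0,0,0],
    [0,0,0],
    [0,0,0],
    [0,0,0],
    [0,0,0],
    [0,0,0],
    [0,0,0],
    [0,0,0],
  ],
  grip=[-1,-1,-1,-1,-1,-1,-1,-1,-1,-1,-1,-1,-1,-1,-1,-1,-1,-1,-1],
)

```text
clock: 22.85
tool_pos: [0.44, 0.0044, 0.1803]
eef_rot: [-0.056, 0.998, 0.0, -0.001]
contact_force: [0.7, 0.3, 0.3]
opening: 0.003
finger_force: 0.0
```

```bash
python3 - <<'E'
from h import *
delta(None)
a=r.snapshot("side");cv2.imwrite("pics/side7.png",a)
a4=cv2.imread("pics/side4.png");a6=cv2.imread("pics/side6.png")
g=lambda z:cv2.cvtColor(z,cv2.COLOR_BGR2GRAY)[165:240,268:312].astype(int)
print("case diff vs down",abs(g(a)-g(a4)).mean(),"up vs down",abs(g(a6)-g(a4)).mean())
find("side",["handle_pad","saddle_top","lid_front"])
r.snapshot("wrist");find("wrist",["handle_pad"])
E
```

```text
t 22.85 pos [0.44   0.0044 0.1803] x [-0.994 -0.112  0.002] y [-0.112  0.994  0.   ] z [-0.002  0.    -1.   ] F [0.7 0.3 0.3]
case diff vs down 2.818787878787879 up vs down 15.298787878787879
side handle_pad [([0.458, 0.002, 0.088], 0.4)]
side saddle_top [([0.691, -0.028, 0.131], 0.73)]
side lid_front [([0.694, -0.0, 0.131], 0.78)]
wrist handle_pad [([0.424, 0.005, 0.1], 0.94)]
```

The case is back down on its stand, its picture matching the earlier one. Second press.

>>> play_rows(
  translation=[
    [0,0,0.01],
    [0.0003,0,0.006],
    [0.0005,0,0.006],
    [0.001,0,0.006],
    [0.001,0,0.006],
    [0.001,0,0.006],
    [0.001,0,0.006],
    [0.001,0,0.006],
    [0.001,0,0.006],
    [0.001,0,0.004],
    [0.001,0,0.004],
    [0,0,0.002],
    [0,0,0.001],
    [0,0,0],
    [0,0,0],
    [0,0,0],
    [0,0,0],
  ],
  delta_rot=[
    [0,0,0],
    [0,0,0],
    [0,0,0],
    [0,0,0],
    [0,0,0],
    [0,0,0],
    [0,0,0],
    [0,0,0],
    [0,0,0],
    [0,0,0],
    [0,0,0],
    [0,0,0],
    [0,0,0],
    [0,0,0],
    [0,0,0],
    [0,0,0],
    [0,0,0],
  ],
  grip=[-1,-1,-1,-1,-1,-1,-1,-1,-1,-1,-1,-1,-1,-1,-1,-1,-1],
)

```text
clock: 25.28
tool_pos: [0.4317, 0.0035, 0.1133]
eef_rot: [-0.056, 0.998, 0.0, 0.001]
contact_force: [-1.9, 0.2, 30.5]
opening: 0.005
finger_force: 15.6
```

```bash
python3 - <<'E'
from h import *
delta(None)
a=r.snapshot("side");cv2.imwrite("pics/side8.png",a)
a4=cv2.imread("pics/side4.png");a6=cv2.imread("pics/side6.png")
g=lambda z:cv2.cvtColor(z,cv2.COLOR_BGR2GRAY)[165:240,268:312].astype(int)
d6,d4=abs(g(a)-g(a6)).mean(),abs(g(a)-g(a4)).mean();print("vs raised",d6,"vs down",d4)
F=r.get_state()["contact_force"][2];z=r.get_state()["tool_pos"][2];print(F,z)
if d6<4 and F>15 and z<.1145: print(r.finish_job())
E
```

```text
t 25.27 pos [0.4317 0.0035 0.1133] x [-0.994 -0.112 -0.002] y [-0.112  0.994  0.   ] z [ 0.002  0.    -1.   ] F [-1.9  0.2 30.5]
vs raised 2.496969696969697 vs down 15.18
30.619998512858928 0.11329498942906674
the job is handed in; nothing more can be done
None
```

The job is handed in at about 25 s: the lid is shut, the jack stands with its saddle about 2 mm off the lug's centre by my measurement, the trial stroke was made and the case settled back on its stand, and the handle is now held fully down at about 30 N with the case front raised.

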